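# Nest the chopping boards on the hook

## Robot

A 6-joint arm with a two-finger parallel gripper is mounted at the origin on a cart in front of the work surface, level with it; the furniture and walls round the work are solid. World frame = base frame: x ahead of the robot, y to its left, z up, the work surface at z = 0. Lengths are in mm, angles in rad, forces in N, time in s.
With the tool pointing down it reaches from about 275 to 825 mm from the base axis. Payload 5.2 kg.
Tool frame: the origin (TCP) lies at the very end of the fingers, on their centre line; the grasp point (between the pads) lies 19 mm behind it; z points along the fingers, y is the line along which they close (so a half turn about z gives the same grasp; the last joint's range is limited). The gripper opens to 93 mm and grips with 3 to 60 N. Pads are 15 mm wide; open, the fingers measure 128 mm over their backs; the gripper's body (75 mm by 188 mm) begins 65 mm behind the grasp point.
Start: joints at [-1.397, 0.259, 1.535, -0, 1.348, -0.203], TCP at [202.392, -511.412, 218.653] pointing down, gripper open.
Joint ranges: [-3.14, 3.14], [-0.91, 2.08], [0.19, 2.58], [-1.22, 4.36], [0.22, 2.71], [-3.12, 3.12]. Speed limits (rad/s): [2.57, 2.57, 3.14, 3.14, 3.14, 3.14].

## Interface

Orientations are given as [roll, pitch, yaw] about the fixed x, y, z axes, in that order (R = Rz(yaw) Ry(pitch) Rx(roll)).
In Python, from bench import robot gives the robot as it stands. The module is installed in compiled form; this text tells all that it offers. Calls block until the motion is done:
- robot.move_ptp(position, orientation): joint-space move of the TCP to a pose.
- robot.move_linear(position, ori=None, speed=150, f_stop=None): straight line of the TCP; ori=None keeps the orientation; speed is the mean speed in mm/s. With f_stop (N) it stops when the force on the tool has changed by that much, and returns True; else False.
- robot.move_j(angles): joint-space move.
- robot.move_gripper(opening): opening from 0.0 (shut) to 1.0 (fully open); the grip force is fixed at half the most; returns when the fingers have stopped.
- robot.sleep(seconds).
- robot.inverse_kinematics(position, orientation): joint angles nearest the present ones, or None.
- robot.get_image(name): name is "side" or "top" or "wrist"; returns a dict with "img" (384x512x3 uint8, blue, green, red), "fovy" (degrees; the focal length in pixels is half the picture's height over the tangent of half this angle, whatever the lens; pixels are square), "cx", "cy" (the principal point, pixels), "eye" and "orientation" of the camera in the world. Camera axes: x right, y down, z forward; pixel columns grow to the right and rows downward; lengths in mm; the calibration is good to about 2 mm. A picture is of the moment at which its call begins. There is no depth.
A pose or a line that the arm cannot do raises robot.MotionError and nothing moves.
- robot.hand_in(): hands the job in; it is judged then, once.
Readings, each from a call of its own:
- robot.current_t(): time.
- robot.current_qpos(): joint angles.
- robot.current_joint_vel(): joint speeds.
- robot.current_joint_efforts(): joint torques, N m.
- robot.current_tcp_pos(): TCP position.
- robot.current_eef_rot(): TCP orientation.
- robot.current_contact_force(): force on the tool from outside, world axes, zero at the start.
- robot.current_ft_torque(): the same for the moment, N m.
- robot.current_gripper_width(): opening from 0.0 (shut) to 1.0 (fully open).
- robot.current_finger_force(): force on a finger pad.
Only numpy, scipy, OpenCV 4.12 (cv2) and the standard library are available. Lean on these libraries where they do the work, as an engineer would, in place of code of your own. Each camera call takes 0.05 s, during which the arm holds its last target. There are 200 camera calls.

## Task

Hang the three chopping boards from the rack on the steel hook by the slots in their handles, the largest first, then the medium one, then the smallest in front. Then push them back along the hook until all three hang flat against one another and against the upright. Do not shove or knock over the other things on the worktop, and do not drop a board or lay one down.

Things in the scene. Friction and masses are not known exactly. Their poses are not given: they have to be found in the camera images.
- large_board_strap (a point): Strap of the large board: dark green plastic chopping board, 170 wide, 200 tall, 12 thick, upright in one of the rack's slots (which one varies). Its handle, 90 wide, has an open slot 46 wide and 44 tall below the 26 tall strap. Point: the strap's centre, 13 below the board's top, 13 above the slot, 187 above its lower edge. x = board's normal (faces alike), y = width, z = up.
- medium_board_strap (a point): Strap of the medium board: yellow plastic chopping board, 135 wide, 165 tall, 12 thick, upright in one of the rack's slots (which one varies). Its handle, 90 wide, has an open slot 46 wide and 44 tall below the 26 tall strap. Point: the strap's centre, 13 below the board's top, 13 above the slot, 152 above its lower edge. x = board's normal (faces alike), y = width, z = up.
- small_board_strap (a point): Strap of the small board: red plastic chopping board, 100 wide, 130 tall, 12 thick, upright in one of the rack's slots (which one varies). Its handle, 90 wide, has an open slot 46 wide and 44 tall below the 26 tall strap. Point: the strap's centre, 13 below the board's top, 13 above the slot, 117 above its lower edge. x = board's normal (faces alike), y = width, z = up.
- hook_root (a point): Fixed steel hook stand: top of the hook's level flat bar at the upright's flat front face, on the bar's centre line, 270 above the worktop. x = along the bar INTO the upright (the bar juts to -x), y = across, z = up. Bar 20 wide, 6 thick, polished. Upright 34 wide, rises 25 above the bar; foot plate 10 high. A hung board's strap centre is 13 above this point; it slides easily; push it low, close above the bar, or it swings.
- hook_lip (a point): Top of the upturned lip at the hook's free end, 12 above the bar's top, on the centre line. Lip 6 thick, 20 wide; its inside is 105 and its outside 111 in front of the upright's face. Axes as hook_root.
- rack: Fixed board rack: wooden base 190 (x) by 110 (y), 15 thick; origin at the centre of its underside. Three slots 56 apart along its x, each between two steel wire loops 83 high and 90 long; boards stand on the base, normals along x, with about 2 of play to each side. Lift a board straight up by more than 70 to clear the loops.
- pepper_mill_mid (a point): Loose bystander: dark brown turned wooden pepper mill, 58 across, 170 tall (one of the three things standing between rack and hook, shuffled; too tall to carry a board over at the hook height). This point is on its axis, half-way up (85 above the worktop); z = up.
- honey_jar_mid (a point): Loose bystander: glass honey jar with green lid, 64 x 68, 84 tall (one of the three things between rack and hook). This point is on its axis, half-way up (42 above the worktop); z = up.
- spice_a_mid (a point): Loose bystander: spice jar with a red cap, 45 across, 106 tall (one of the three things between rack and hook). This point is on its axis, half-way up (53 above the worktop); z = up.
- candle_jar_mid (a point): Loose bystander: cream candle jar, 99 across, 80 tall, behind the rack. This point is on its axis, half-way up (40 above the worktop); z = up.

How it is judged:
By the outcome, as a careful person would: the job done as asked, in the order asked, and still so for the second after the job is handed in, with the robot touching nothing.
It also fails if it takes over 72 s, if anything falls off the work surface, if the arm or the gripper's body presses on something with over 40 N, if the wrist force passes 120 N, or if a joint passes its speed limit or range.

## Working session

There is one attempt and no reset: what is moved stays moved. The work goes in short steps, each a Python script; the robot and the scene stay as the last script left them, time stands still between calls to the robot, and variables do not carry over. Pictures are saved under pics/ and viewed, at most 10 in all, crops included, and the job is handed in when it is done.

```bash
mkdir -p pics; cat > h.py <<'E'
import numpy as np, cv2
from scipy.spatial.transform import Rotation as R
from bench import robot
def cam(n):
    d=robot.get_image(n); return d
def K(d):
    f=d["img"].shape[0]/2/np.tan(np.radians(d["fovy"])/2); return f
def Rm(d):
    o=np.array(d["orientation"],float)
    return o if o.shape==(3,3) else R.from_euler('xyz',o).as_matrix()
def ray(d,u,v):
    f=K(d); r=Rm(d)@np.array([(u-d["cx"])/f,(v-d["cy"])/f,1]); return np.array(d["eye"]),r/np.linalg.norm(r)
def onz(d,u,v,z):
    e,r=ray(d,u,v); return e+r*(z-e[2])/r[2]
def proj(d,p):
    q=Rm(d).T@(np.array(p,float)-np.array(d["eye"])); return np.array([d["cx"],d["cy"]])+K(d)*q[:2]/q[2]
def tri(d1,p1,d2,p2):
    e1,r1=ray(d1,*p1);e2,r2=ray(d2,*p2)
    s=np.linalg.lstsq(np.c_[r1,-r2],e2-e1,rcond=None)[0]
    a,b=e1+s[0]*r1,e2+s[1]*r2; return (a+b)/2,np.linalg.norm(a-b)
E
python3 - <<'E'
from h import *
for n in("side","top"):
    d=cam(n); cv2.imwrite(f"pics/{n}0.png",cv2.resize(d["img"],None,fx=1.5,fy=1.5))
    print(n,d["fovy"],d["cx"],d["cy"],d["eye"],d["orientation"])
    np.save(f"{n}0.npy",d,allow_pickle=True)
print(robot.current_tcp_pos(),robot.current_eef_rot(),robot.current_t())
E
```

```text
side 43.020261856350494 252.4514399318564 189.25588116801842 [324.30032313 845.70430683 765.95040328] [-2.13696733  0.00870137 -2.83904016]
top 52.65058912344794 255.30861874786868 189.81073179120006 [ 451.603408    -44.9334989  1025.94948464] [-2.95397546e+00  2.18234918e-03 -1.56223464e+00]
[ 202.30160979 -510.95551121  217.93311625] [-3.14005397e+00 -3.14776553e-04  3.76793661e-01] 0.1
```

View pics/top0.png

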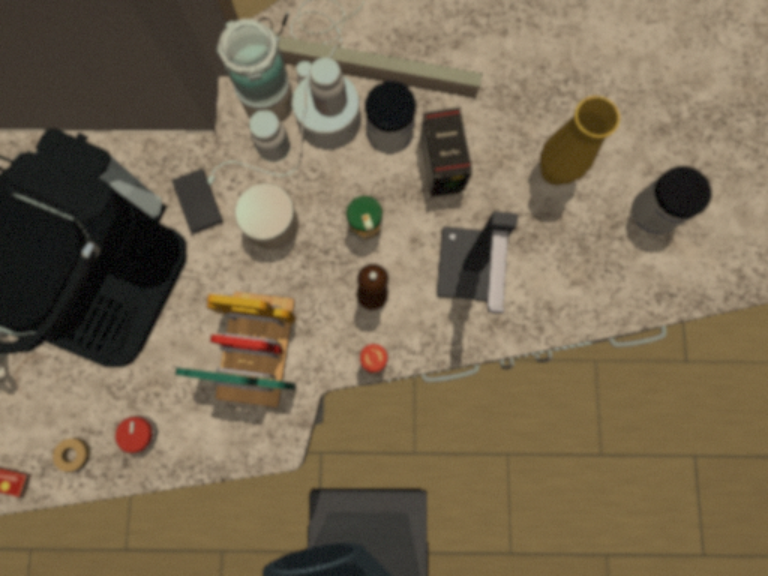

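View pics/side0.png

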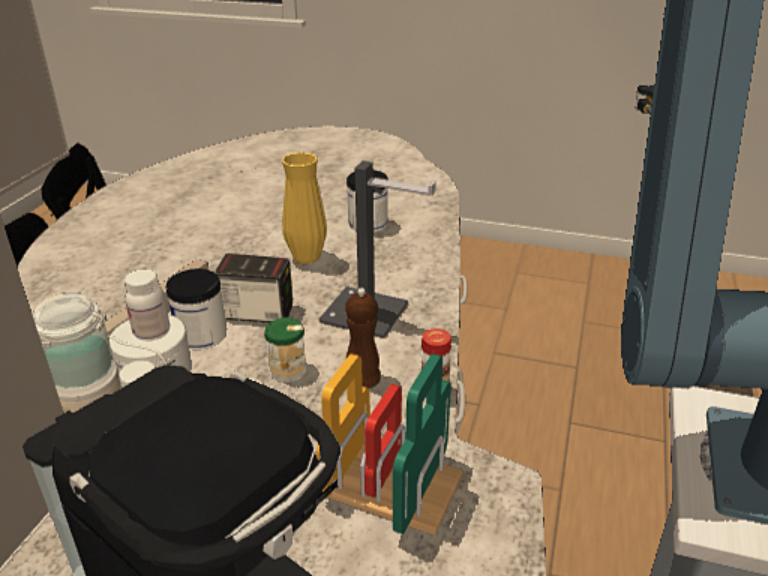

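The top view shows the rack on the left, with yellow, red and green boards from far to near at x1.5 px (250,305), (245,343) and (235,380). The hook's bar runs from (500,225) to (496,308), and the honey jar, mill and spice jar stand between them. The side view shows the lip at (432,187) and the upright's top at (366,165).

```bash
cat >> h.py <<'E'
def mask(img,c):
    h=cv2.cvtColor(img,cv2.COLOR_BGR2HSV)
    lo,hi={"g":((75,90,25),(95,255,255)),"y":((15,150,90),(28,255,255)),"r":((0,170,90),(5,255,255))}[c]
    m=cv2.inRange(h,lo,hi)
    if c=="r": m|=cv2.inRange(h,(174,170,90),(179,255,255))
    return m
E
python3 - <<'E'
from h import *
d=np.load("top0.npy",allow_pickle=True).item(); s=np.load("side0.npy",allow_pickle=True).item()
print("lip",tri(d,(496/1.5,309/1.5),s,(434/1.5,186/1.5)))
print("upr",onz(d,500/1.5,228/1.5,270),onz(d,505/1.5,215/1.5,295))
for n,u,v,z in(("mill",373,272,170),("honey",365,212,84),("spice",373,358,106)): print(n,onz(d,u/1.5,v/1.5,z))
for c,z in(("g",215),("y",180),("r",145)):
    m=mask(d["img"],c); m[:, 215:]=0; m[:190]=0; m[260:]=0
    n,l,st,ce=cv2.connectedComponentsWithStats(m); 
    for i in range(1,n):
        if st[i,4]>25:
            cn=cv2.findContours((l==i).astype(np.uint8),0,2)[0][0]; r=cv2.minAreaRect(cn)
            print(c,st[i],r,onz(d,*r[0],z))
print(K(d))
E
```

```text
lip (array([ 561.65080207, -189.58294325,  275.90538604]), np.float64(2.767457321216765))
upr [ 674.09799329 -198.94176993  270.        ] [ 684.42088978 -200.89172689  295.        ]
mill [633.41575385 -26.53321628 170.        ]
honey [755.04269214  -9.96971813  84.        ]
spice [508.90909079 -26.78076556 106.        ]
g [118 247  75  11 204] ((154.92245483398438, 252.57611083984375), (74.67261505126953, 3.7545952796936035), 7.666804790496826) [471.93772852 164.30718549 215.        ]
y [138 197  43  13 367] ((158.91539001464844, 202.67694091796875), (42.171810150146484, 11.039092063903809), 7.125016689300537) [581.5606494  170.70311744 180.        ]
y [181 206  13   7  75] ((187.0, 209.0), (6.0, 12.0), 90.0) [568.00938308 108.13637993 180.        ]
r [141 224  38   9 186] ((159.36041259765625, 228.44229125976562), (37.33327102661133, 5.458937644958496), 8.426968574523926) [527.83413418 175.36684945 145.        ]
388.05108819326915
```

```bash
cat >> h.py <<'E'
def ori(a): return [np.pi,0,np.pi/2+a]
E
python3 - <<'E'
from h import *
robot.move_linear([300,-420,420],speed=400)
A=-0.12
robot.move_ptp([560,-190,440],ori(A)); print(robot.current_qpos())
d=cam("wrist"); np.save("w_hook.npy",d,allow_pickle=True); a=d["img"]; print(d["eye"],d["orientation"],d["fovy"])
robot.move_ptp([510,160,400],ori(A)); print(robot.current_qpos())
d=cam("wrist"); np.save("w_rack.npy",d,allow_pickle=True); b=d["img"]; print(d["eye"],d["orientation"])
cv2.imwrite("pics/w1.png",cv2.resize(np.hstack([a,b]),(800,300)))
print(robot.current_t())
E
```

```text
[-5.17628065e-01  2.98985098e-01  9.58824313e-01 -6.33074669e-04
  1.88486230e+00 -3.95292929e-01]
[ 569.4176374  -112.11740145  605.59193471] [ 2.85561355e+00  1.26931727e-03 -1.22590967e-01] 64.40733474696663
[ 9.34900064e-02  1.75532622e-01  1.21054162e+00 -4.99120420e-04
  1.75513841e+00  2.14749651e-01]
[520.21669695 238.22558783 566.23885548] [ 2.85533904e+00 -3.91187152e-04 -1.21413270e-01]
3.6
```

View pics/w1.png

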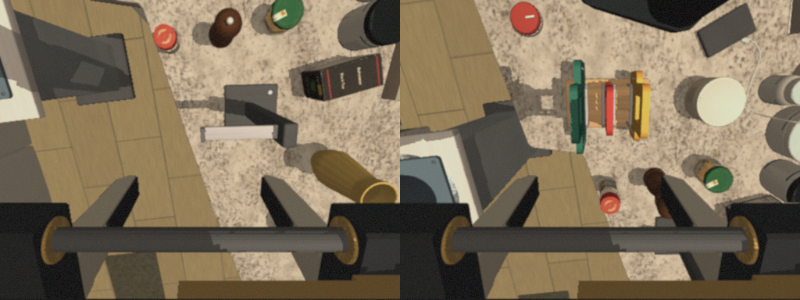

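The hook view (left) shows the bar from (202,133) to (275,131) and the upright at (285,128). The rack view (right) shows green, red and yellow, left to right, at x≈578, 610 and 640. I'll crop in for the edges.

```bash
python3 - <<'E'
from h import *
a=np.load("w_hook.npy",allow_pickle=True).item()["img"]; b=np.load("w_rack.npy",allow_pickle=True).item()["img"]
A=cv2.resize(a[130:210,240:390],None,fx=4,fy=4,interpolation=0); B=cv2.resize(b[65:205,205:330],None,fx=4,fy=4,interpolation=0)
o=np.zeros((560,800,3),np.uint8); o[:560,:500]=B
cv2.imwrite("pics/c1.png",o[:,:500]); cv2.imwrite("pics/c2.png",A)
E
```

```text
(no output)
```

View pics/c1.png

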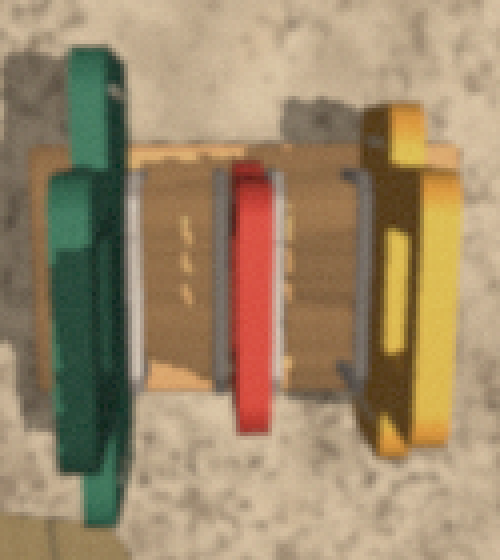

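View pics/c2.png

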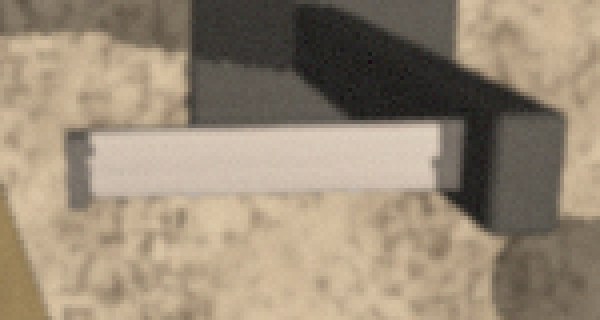

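The crops show these top faces clearly:
- **Green handle:** (50,172) to (103,472).
- **Red handle:** (235,175) to (272,432).
- **Yellow handle:** (422,172) to (450,446).
- **Hook bar:** lip at x 67–88, root at (464,154).

```bash
python3 - <<'E'
from h import *
a=np.load("w_hook.npy",allow_pickle=True).item(); b=np.load("w_rack.npy",allow_pickle=True).item()
def q(d,c,off,z): return onz(d,c[0]/4+off[0]-.4,c[1]/4+off[1]-.4,z)[:2]
o=(205,65)
for n,z,cs in(("g",215,((50,172),(92,171),(103,470),(60,474))),("r",145,((235,177),(272,177),(272,431),(239,433))),("y",180,((422,173),(463,173),(449,444),(413,447)))):
    P=np.array([q(b,c,o,z) for c in cs]); w=(P[0]+P[1]-P[2]-P[3])/2
    print(n,P.mean(0).round(1),"len",np.linalg.norm(w).round(1),"thick",np.linalg.norm(P[0]-P[1]).round(1),np.linalg.norm(P[3]-P[2]).round(1),"a",np.arctan2(-w[0],w[1]).round(3))
o=(240,130)
r=q(a,(464,154),o,270); l=q(a,(90,162.5),o,270); lt=q(a,(77,169),o,282); wid=np.linalg.norm(q(a,(464,120),o,270)-q(a,(464,188),o,270))
print("root",r,"barL",l,np.linalg.norm(r-l),"lip",lt,np.linalg.norm(r-lt),"wid",wid,"a",np.arctan2(*(r-l)[::-1]),np.arctan2(*(r-lt)[::-1]))
u=q(a,(527,173),o,295);print("upr top c",u)
E
```

```text
g [478.1 191.8] len 86.5 thick 11.7 12.9 a -0.116
r [531.5 181.5] len 87.4 thick 12.4 11.7 a -0.102
y [587.4 177.6] len 85.8 thick 12.5 11.7 a -0.11
root [ 671.93058048 -198.58298621] barL [ 567.3872769  -188.19363675] 105.05827385258628 lip [ 563.74185156 -186.8380847 ] 108.8243712428873 wid 19.585474228072663 a -0.0990531996417574 -0.10813590955154169
upr top c [ 680.4609326  -199.23246706]
```

```bash
cat >> h.py <<'E'
AR,AH=-0.115,-0.101
B={"g":(478.1,191.8,202),"y":(587.4,177.6,167),"r":(531.5,181.5,132)}
root=np.array([671.9,-198.6])
def hk(s,z,dy=0):
    c,n=np.cos(AH),np.sin(AH); p=root+s*np.array([c,n])+dy*np.array([-n,c]); return [p[0],p[1],z]
def pick(k):
    x,y,z=B[k]; robot.move_gripper(0.48)
    robot.move_ptp([x,y,z+100],ori(AR))
    robot.move_linear([x,y,z-10],speed=150)
    robot.move_gripper(0.0); print("width",robot.current_gripper_width()*93,robot.current_finger_force())
    robot.move_linear([x,y,z+85],speed=150)
    robot.move_linear([x,y,385],speed=300)
    print("lifted",robot.current_gripper_width()*93,robot.current_contact_force())
    robot.move_linear(hk(-150,385),ori(AH),speed=250)
    robot.move_linear(hk(-150,298),speed=200)
    print("pre",robot.current_gripper_width()*93,robot.current_t())
def snap(name):
    a=cam("side")["img"]; b=cam("wrist")["img"]
    cv2.imwrite(f"pics/{name}.png",cv2.resize(np.hstack([a[60:300,150:450],b[:240,100:400]]),(800,320)))
E
python3 - <<'E'
from h import *
pick("g"); snap("g1")
E
```

```text
width 11.83464562702139 29.991665482521057
lifted 11.73237244214997 [ 0.37007463 -0.1525659  -4.4344155 ]
pre 11.79267628008399 10.0417
```

View pics/g1.png

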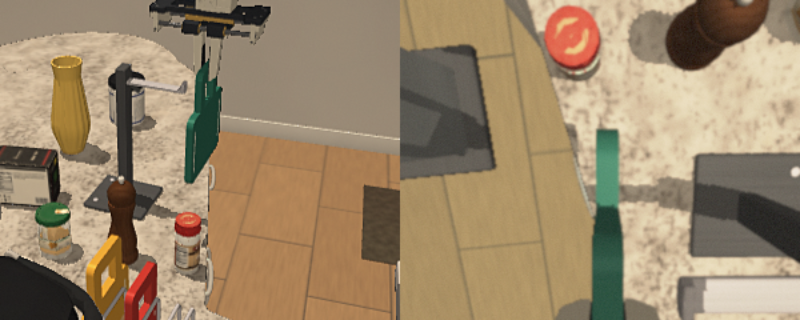

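The green board hangs upright in front of the lip, and the near top corner of its handle is at crop (608,208). I'll check the lateral offset from that pixel.

```bash
python3 - <<'E'
from h import *
d=cam("wrist"); p=onz(d,100+208/1.333,208/1.333,321)[:2]; t=robot.current_tcp_pos()
n=np.array([-np.sin(AH),np.cos(AH)]); print(p,t,(p-t[:2])@n, "expected 45")
E
```

```text
[ 529.44563855 -129.97615755] [ 523.58029235 -183.7584378   300.09642571] 54.0995901453127 expected 45
```

```bash
cat >> h.py <<'E'
def hang(s,dy):
    robot.move_linear(hk(-150,298,dy),speed=100)
    if robot.move_linear(hk(s,298,dy),speed=100,f_stop=8): print("BUMP",robot.current_tcp_pos(),robot.current_contact_force()); return False
    robot.move_linear(hk(s,278,dy),speed=80)
    print("low",robot.move_linear(hk(s,271.5,dy),speed=20,f_stop=3),robot.current_tcp_pos(),robot.current_contact_force()); return True
def push(s0,sp,dy):
    "release, back off in front, push to sp"
    robot.move_gripper(0.36); robot.move_linear(hk(s0,330,dy),speed=150)
    robot.move_gripper(0.0); robot.move_linear(hk(s0-45,330,0),speed=200)
    robot.move_linear(hk(s0-45,277,0),speed=120)
    print("push",robot.move_linear(hk(sp,277,0),speed=50,f_stop=6),robot.current_tcp_pos(),(np.array(robot.current_tcp_pos())[:2]-root)@[np.cos(AH),np.sin(AH)],robot.current_contact_force(),robot.current_t())
E
python3 - <<'E'
from h import *
if hang(-50,-7): snap("g2")
E
```

```text
low True [ 621.7712328  -200.71985006  273.11093637] [-0.2174395  -0.21798095  5.65837177]
```

View pics/g2.png

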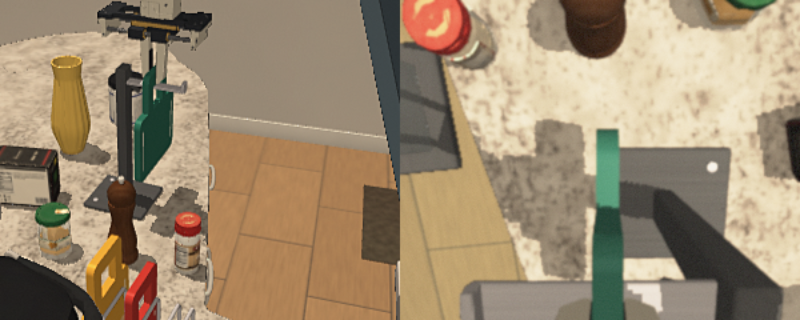

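The bar passes through the slot and the board rests on it. Next I release and push, with the closed fingers turned 90° so they are thin along the bar.

```bash
cat >> h.py <<'E'
def push(s0,send,dy):
    robot.move_gripper(0.29); robot.move_linear(hk(s0,325,dy),speed=150)
    robot.move_gripper(0.0); O=[np.pi,0,AH]
    sp=s0-22
    robot.move_ptp(hk(sp,325),O); robot.move_linear(hk(sp,275),speed=120)
    print("push",robot.move_linear(hk(send,275),speed=45,f_stop=6),(np.array(robot.current_tcp_pos())[:2]-root)@[np.cos(AH),np.sin(AH)],robot.current_contact_force())
    robot.sleep(.3)
    robot.move_linear(hk(send-20,275),speed=60); robot.move_linear(hk(send-35,390),speed=250); print(robot.current_t())
E
python3 - <<'E'
from h import *
push(-50,-13,-7); snap("g3")
pick("y")
d=cam("wrist"); np.save("wy.npy",d,allow_pickle=True)
b=cv2.imread("pics/g3.png"); cv2.imwrite("pics/g3b.png",np.hstack([b[:,:400],cv2.resize(d["img"][:240,100:400],(400,320))]))
E
```

```text
push True -22.376760047436218 [ 0.17599282  0.10714861 -0.03770922]
18.2833
width 11.775464663626765 29.999466240406036
lifted 11.870514125172457 [-0.53378523  0.55470313 -2.61700612]
pre 11.737362021718281 25.8
```

View pics/g3b.png

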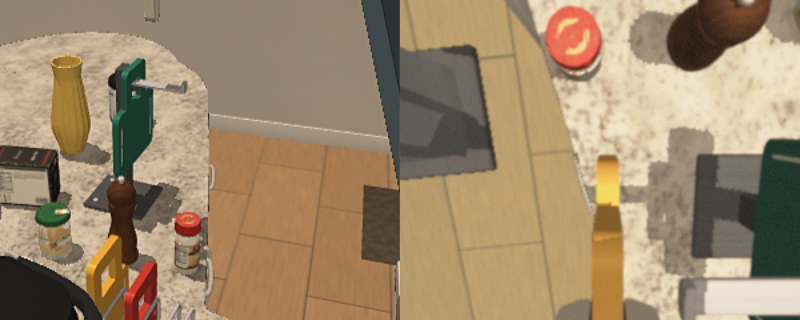

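Green hangs at the upright. Yellow is held, with its handle corner at crop (608,208) as before, so I use the same lateral correction.

```bash
python3 - <<'E'
from h import *
if hang(-52,-6):
    push(-52,-25,-6); snap("y3")
    pick("r")
    d=cam("wrist")
    b=cv2.imread("pics/y3.png"); cv2.imwrite("pics/y3b.png",np.hstack([b[:,:400],cv2.resize(d["img"][:240,100:400],(400,320))]))
E
```

```text
low True [ 619.88793317 -199.52238645  273.22324351] [ 0.40134487 -0.56925228  4.64041728]
push True -34.37026714211971 [-0.0828824  -0.02894218 -0.5254612 ]
33.65
width 11.652083187664124 29.999464452266693
lifted 11.879290959922498 [ 0.60428227  0.81341166 -2.99172486]
pre 11.712270326039832 41.35
```

View pics/y3b.png

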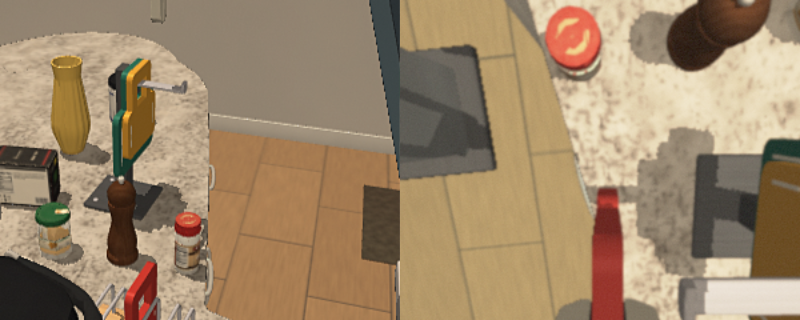

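Both boards hang together and red is at the pre-insert pose.

```bash
python3 - <<'E'
from h import *
if hang(-60,-6):
    push(-60,-36,-6)
    d=cam("wrist")["img"]; a=cam("side")["img"]; 
    a=cv2.resize(a[70:200,200:330],(400,400)); cv2.imwrite("pics/r3.png",np.hstack([a,cv2.resize(d[:,100:484],(400,400))]))
E
```

```text
low True [ 611.93291203 -198.71781722  273.24118783] [ 0.22417381 -0.11310073  5.82776198]
push True -46.36710878359092 [ 0.29346376  0.29572    -0.2012221 ]
49.0333
```

View pics/r3.png

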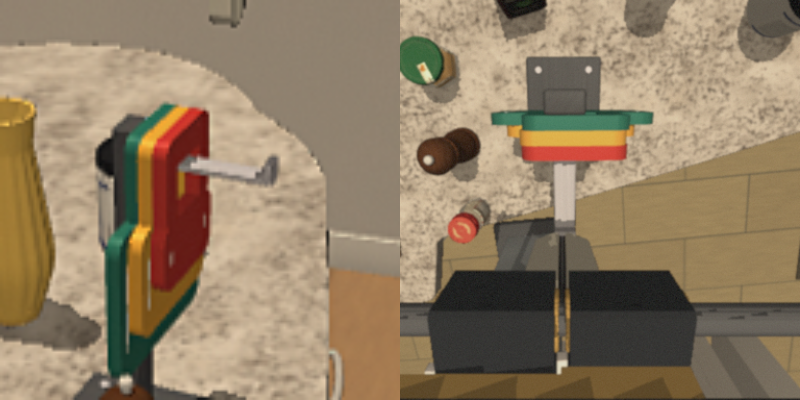

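The boards hang flat and in order, and the push stops step by exactly 12 mm. I'll make one firmer confirming push, then hand in.

```bash
python3 - <<'E'
from h import *
robot.move_linear(hk(-70,320),speed=200); robot.move_linear(hk(-64,275),speed=120)
print(robot.move_linear(hk(-38,275),speed=25,f_stop=14),(np.array(robot.current_tcp_pos())[:2]-root)@[np.cos(AH),np.sin(AH)])
robot.sleep(.3); robot.move_linear(hk(-62,275),speed=40); robot.move_linear(hk(-75,380),speed=200); robot.sleep(1)
print(robot.current_t()); robot.hand_in()
E
```

```text
True -46.52702984317292
53.425
the job is handed in; nothing more can be done
```

The large, medium and small boards hang on the hook in that order, pushed back flat against one another and the upright, and I handed the job in at 53.4 s. The last camera check (49 s) showed them flat; a firmer push after it moved nothing further.

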